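# Close and zero the thickness gauge

### The job

Zero the bench thickness gauge: slide its carriage fully home against the fixed anvil, then take the stylus from its rest and with its tip press the recessed button in the round collar all the way down, holding it down for a good second while the carriage stays home. Then put the stylus back in its rest as it stood and let go of it; leave the two square-collared buttons and the things around alone.

Things in the scene. Friction and masses are not known exactly. Their poses are not given: they have to be found in the camera images.
- gauge: Fixed grey bench gauge. Origin on the bench; base x -82..+100, y -122..+122, 14 mm thick; front (-x) faces left and a little to the robot. Slide along y at x = -50 mm with the carriage; fixed anvil at its +y end (y 86..110, 54 mm high). Behind (x 6..98) a console sloping 35 deg, rising to +x, with three modules 76 mm apart along y, and a dark display bar along its rear edge; nothing higher than 90 mm.
- carriage (a joint): Sliding carriage: 0 m = home, nose against the anvil; grows as it is pulled away towards the gauge's -y, to 0.09 at most. Slides with about 1.5 N of friction and stays where it is left.
- fin_top (a point): Top centre of the carriage's upright black thumb fin: 12 mm thick along the slide (gauge y), 24 mm in x, from 38 to 84 mm over the bench. It stands mid on the carriage block (40 mm in x, 50 in y, top 38 mm over the bench), free on both sides; at home it stands at gauge y = +53 mm.
- zero_module: Light grey module, 70 x 70 mm, 24 mm thick, with a ROUND dark collar (42 mm across, 4 mm high) round a well; at any of the three places. Frame upright (x = gauge x, z up); its face slopes 35 deg, outward normal = axis of the well = (-0.574, 0, 0.819) in this frame. Origin on that axis at the console's face; the well's mouth is 28 mm out along it.
- zero_mouth (a point): Centre of the round well's mouth, level with the collar's top. Well 18 mm across (20 mm inside the collar), straight along the panel's normal; the white button (15 mm across) lies 18 mm below the mouth.
- zero_button (a joint): Travel of the recessed button in the round collar: 0 = out, 0.006 m = fully down, moving inward along the panel's normal. Springs back; about 1.7 N to start it, 5 N fully down.
- unit_module: One of the two modules with a SQUARE collar (44 x 44 mm), otherwise like zero_module; its place in the row changes. Square well, 18 mm, with a like button. Leave its button alone. Same frame as zero_module; origin where the panel's axis meets the console's sloping face.
- mode_module: One of the two modules with a SQUARE collar (44 x 44 mm), otherwise like zero_module; its place in the row changes. Square well, 18 mm, with a like button. Leave its button alone. Same frame as zero_module; origin where the panel's axis meets the console's sloping face.
- unit_button (a joint): Button of unit_module, 0 = out, 0.006 m = down. Not to be pressed.
- mode_button (a joint): Button of mode_module, 0 = out, 0.006 m = down. Not to be pressed.
- stylus: Straight stylus, 165 mm, about 70 g: steel shank 8 mm across, 70 mm long, blunt tip; then a square black handle 16 x 16 x 95 mm with grey bands. Origin at the tip, z along it towards the handle's end; handle faces square to x and y. Centre of mass about 75 mm from the tip. Loose, stands in its rest leaning 10 deg; handle free of the rest from 90 to 165 mm from the tip.
- stylus_tip (a point): Tip of the stylus.
- stylus_end (a point): Far end of the stylus's handle, 165 mm from the tip.
- rest: Fixed dark rest, base 105 (x) x 75 (y) x 12 mm, origin on the bench under its middle. The stylus stands on a foot and leans 10 deg to the rest's -x into two aluminium forks (22 and 80 mm along it), open to +x, 2.5 mm play each side; a back plate stands 20 mm behind its axis, up to 90 mm along it. Standing stylus, tip to end: (-0.174, 0, 0.985) in this frame.
- rest_foot (a point): Where the stylus tip stands in the rest, 20 mm over the bench.
- rest_top (a point): Where the end of the handle is when the stylus stands home in the rest.
- gauge_block_0: Bystander: light stepped metal setting block, 30 x 60 x 25 mm, origin centre of underside.
- finger_cots: Bystander: white tub with blue cap, 69 mm across, 50 mm high, origin centre of underside.
- tape_green: Bystander: green tape roll, 62 mm across, 21 mm high, lying flat, origin centre of underside.

How it is judged:
By the outcome, as a careful person would: the job done as asked, in the order asked, and still so for the second after the job is handed in, with the robot touching nothing.
It also fails if it takes over 64 s, if anything falls off the work surface, if the arm or the gripper's body presses on something with over 40 N, if the wrist force passes 120 N, or if a joint passes its speed limit or range.

### The arm

A 7-joint arm with a two-finger parallel gripper is mounted at the origin on a cart in front of the work surface, level with it; the furniture and walls round the work are solid. World frame = base frame: x ahead of the robot, y to its left, z up, the work surface at z = 0. Lengths are in m, angles in rad, forces in N, time in s.
With the tool pointing down it reaches from about 0.35 to 0.9 m from the base axis. Payload 7.2 kg.
Tool frame: the origin (TCP) lies at the very end of the fingers, on their centre line; the grasp point (between the pads) lies 19 mm behind it; z points along the fingers, y is the line along which they close (so a half turn about z gives the same grasp; the last joint's range is limited). The gripper opens to 85 mm and grips with 20 to 120 N. Pads are 22 mm wide; open, the fingers measure 114 mm over their backs; the gripper's body (76 mm by 85 mm) begins 54 mm behind the grasp point. The pads swing forward as they close: fully open they stand 13 mm farther back than shut.
Start: joints at [-1.277, 0.411, -0.013, 1.596, 0.006, 1.134, -0.082], TCP at [0.221, 0.585, 0.231] pointing down, gripper open.
Joint ranges: [-2.95, 2.95], [-0.29, 1.99], [-1.47, 1.44], [0.14, 2.54], [-1.03, 4.17], [0.13, 1.85], [-2.86, 2.86]. Speed limits (rad/s): [2.39, 2.39, 3.01, 3.01, 3.14, 3.14, 3.14].

### API

Orientations are given as a rotation vector (axis times angle).
In Python, from cell import status, viewer, finish_job gives the robot as it stands.
- The arm moves only by the shell command python3 -m pendant 'ROWS'. ROWS is JSON, a list of rows, each a list of 3 entries, a list of its own where there are three numbers: the closure in counts, from 0 (fully open) to 255 (shut), then the shift along the tool's x, y, z in m, then the turn, a rotation vector about the tool's x, y, z in rad. A call has exactly 5 rows; each row is the pose to reach, as a shift and turn from the pose commanded when the call began, along the tool's axes at that moment; what a row does not reach only later rows make up. A row lasts 1/8 s, in which the tool goes at most 62.5 mm and 10.7 degrees, less where a joint would pass 70% of its speed; a pose out of reach is approached as far as the arm can. A call with a gripper value outside its range is refused whole. The fingers move at their own pace and stop on an object; the grip force is fixed at half the most. Time passes only in rows, so rows that repeat a pose let the fingers close, or fill a call up. It gives the time, the measured TCP pose, the force, the opening and the grip force at its end, in the units of the state.
- status.observe(): the state, without advancing time (a new reading comes with each control period).
- viewer.snapshot(name): name is "side" or "top"; returns (picture, depth): 420x560x3 uint8, blue, green, red; 420x560 float32, m along the optical axis (not along the pixel's ray), 0 where there is no reading.
- viewer.calibration(name): a dict with "mtx" (3x3 intrinsics, pixels), "dist" ([k1, k2, p1, p2, k3] as OpenCV has them; the pictures are not rectified), "pose" (4x4, takes a point from camera to world coordinates). Camera axes: x right, y down, z forward; pixel columns grow to the right and rows downward; lengths in m; the calibration is good to about 2 mm. A picture is of the moment at which its call begins. calibration takes no time and is no camera call.
- finish_job(): hands the job in; it is judged then, once.
Trained networks look in the newest picture that a camera, given by its name, has taken for a name from the list of things; names that differ only in an ending like _2 or _b are one class to them, and where a whole thing is asked for, a point or a joint stands for the part that bears it (a point fixed in the world has none). Each returns a list of dicts, best first, with "p" (0 to 1); they miss things now and then, are a little off and sometimes report something else, mostly with a low value. They report only what shows in the picture. A call takes as long as a camera call.
- viewer.spot_in(camera, query): "location" ([column, row] in pixels, amid what is visible of it).
- viewer.outline_of(camera, query): "mask" (420x560 bool, what is visible of it) and "location" ([column, row] in pixels, amid what is visible of it).
- viewer.landmark_of(camera, query): "location" ([column, row] in pixels: a listed point, or the origin of a listed thing).
The state is a dict: "t": time; "joint_pos": joint angles; "joint_velocities": joint speeds; "joint_efforts": joint torques, N m; "ee_pos": TCP position; "ee_rot": TCP orientation; "force": force on the tool from outside, world axes, zero at the start; "ft_torque": the same for the moment, N m; "width": opening from 0.0 (shut) to 1.0 (fully open); "finger_force": force on a finger pad.
Only numpy, scipy, OpenCV 4.12 (cv2) and the standard library are available. Lean on these libraries where they do the work, as an engineer would, in place of code of your own. Each camera call takes 0.05 s, during which the arm holds its last target. There are 200 camera calls.

## Working session

There is one attempt and no reset: what is moved stays moved. The work goes in short steps, Python scripts to look and compute and a shell command to move; the robot and the scene stay as the last step left them, time stands still between calls to the robot, and variables do not carry over. Pictures are saved under pics/ and viewed, at most 10 in all, crops included, and the job is handed in when it is done.

```bash
mkdir -p pics; ls; cat > h.py <<'E'
import numpy as np, cv2
from cell import status, viewer, finish_job
from scipy.spatial.transform import Rotation as R
def ray(cam,px):
    c=viewer.calibration(cam); P=np.array(c["pose"])
    u=cv2.undistortPoints(np.array([[px]],float),np.array(c["mtx"]),np.array(c["dist"]))[0,0]
    return P[:3,3],P[:3,:3]@np.array([u[0],u[1],1.])
def deproj(cam,px,d):
    o,r=ray(cam,px); return o+r*d
def tri(px1,px2,c1="side",c2="top"):
    o1,r1=ray(c1,px1);o2,r2=ray(c2,px2)
    s=np.linalg.lstsq(np.stack([r1,-r2],1),o2-o1,rcond=None)[0]
    a=o1+s[0]*r1;b=o2+s[1]*r2
    return (a+b)/2,np.linalg.norm(a-b)
def proj(cam,p):
    c=viewer.calibration(cam); M=np.linalg.inv(np.array(c["pose"]))
    return cv2.projectPoints(np.atleast_2d(p).astype(float),cv2.Rodrigues(M[:3,:3])[0],M[:3,3],np.array(c["mtx"]),np.array(c["dist"]))[0][:,0]
def toolshift(dw):
    s=status.observe(); return R.from_rotvec(s["ee_rot"]).inv().apply(dw)
E
python3 - <<'E'
from h import *
np.set_printoptions(precision=4,suppress=True)
s=status.observe();print(s["t"],s["ee_pos"],s["ee_rot"],R.from_rotvec(s["ee_rot"]).as_matrix())
ims={}
for c in("side","top"):
    im,d=viewer.snapshot(c);ims[c]=d;cv2.imwrite(f"pics/{c}0.png",im);np.save(f"{c}_d.npy",d);print(c,np.array(viewer.calibration(c)["pose"]))
for q in["gauge","fin_top","zero_module","zero_mouth","unit_module","mode_module","stylus_tip","stylus_end","rest","rest_foot","rest_top","gauge_block_0","finger_cots","tape_green"]:
    L={}
    for c in("side","top"):
        r=viewer.landmark_of(c,q)
        for e in r[:2]:print(q,c,np.round(e["location"],1),round(e["p"],2))
        if r:L[c]=r[0]["location"]
    if len(L)==2:print("   ",*tri(L["side"],L["top"]))
print(status.observe()["t"])
E
```

```text
pics
0.0 [0.2211 0.5841 0.2305] [-0.5651 -3.0902  0.0025] [[-0.9353  0.3539 -0.0004]
 [ 0.3539  0.9353 -0.0015]
 [-0.0001 -0.0016 -1.    ]]
side [[ 0.7082  0.6155 -0.3458  0.8186]
 [ 0.7059 -0.6096  0.3608 -0.3373]
 [ 0.0113 -0.4996 -0.8662  0.896 ]
 [ 0.      0.      0.      1.    ]]
top [[-0.024  -0.994   0.107   0.3355]
 [-0.9994  0.0266  0.023  -0.0194]
 [-0.0257 -0.1063 -0.994   1.4352]
 [ 0.      0.      0.      1.    ]]
gauge side [212.1 285. ] 0.7
gauge top [357.1 206.3] 0.68
    [ 0.507  -0.2169  0.0035] 0.0082372676469178
fin_top side [223.7 249.2] 0.6
fin_top side [316.  179.7] 0.33
fin_top top [346.9 211.1] 0.51
    [ 0.4894 -0.1694  0.0837] 0.010178356124346984
zero_module side [171.2 294.3] 0.82
zero_module top [391.3 216.6] 0.8
    [ 0.4738 -0.3005  0.0435] 0.008002818881431562
zero_mouth side [173.6 279.8] 0.93
unit_module side [205.4 293.6] 0.8
mode_module side [247.6 296.6] 0.62
mode_module top [352.5 177.4] 0.77
    [ 0.5882 -0.1947  0.0513] 0.005968331831286764
stylus_tip side [320.9 184.3] 0.87
stylus_tip top [246.3 215.8] 0.66
    [0.4953 0.1184 0.0146] 0.019715
[... 283 characters left out ...]
e [323.5 128.4] 0.52
rest_foot top [241.3 216.8] 0.82
rest_foot top [343.5 212.8] 0.28
    [0.4836 0.1231 0.0181] 0.006063655304869388
rest_top side [172.2 278.2] 0.44
rest_top side [315.4 181.9] 0.36
rest_top top [234.3 223. ] 0.88
rest_top top [290.9 245.4] 0.39
    [ 0.4703 -0.0764  0.1509] 0.41250789226858975
gauge_block_0 side [251.9 195.8] 0.64
gauge_block_0 top [290.4 247. ] 0.47
gauge_block_0 top [233.8 219.9] 0.47
    [ 0.398 -0.011 -0.002] 0.009430334565570025
finger_cots side [318.1 224.7] 0.63
finger_cots top [268.7 183.7] 0.95
finger_cots top [387.3 218. ] 0.28
    [0.5762 0.0399 0.0269] 0.008881172813227586
tape_green top [195.8 250. ] 0.77
tape_green top [231.7 222. ] 0.44
1.5
```

```bash
python3 - <<'E'
import cv2
a=cv2.imread("pics/side0.png")[100:370,100:380];cv2.imwrite("pics/side0c.png",cv2.resize(a,None,fx=2.2,fy=2.2,interpolation=cv2.INTER_CUBIC)[:600])
a=cv2.imread("pics/top0.png")[140:290,180:430];cv2.imwrite("pics/top0c.png",cv2.resize(a,None,fx=3.2,fy=3.2,interpolation=cv2.INTER_CUBIC))
E
```

```text
(no output)
```

View pics/side0c.png

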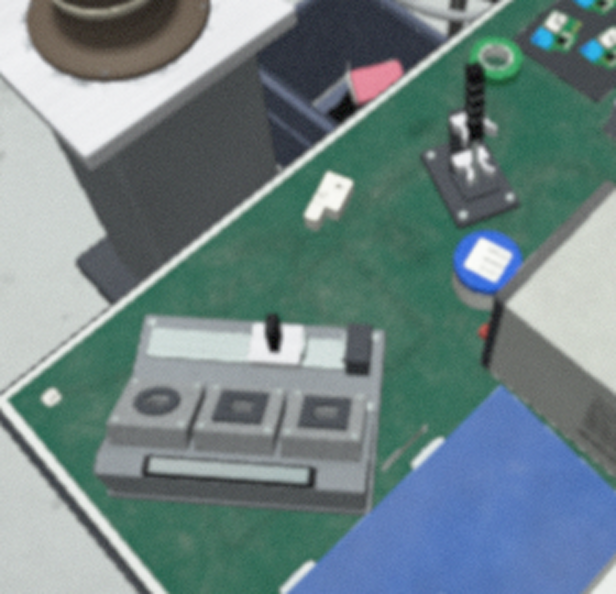

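View pics/top0c.png

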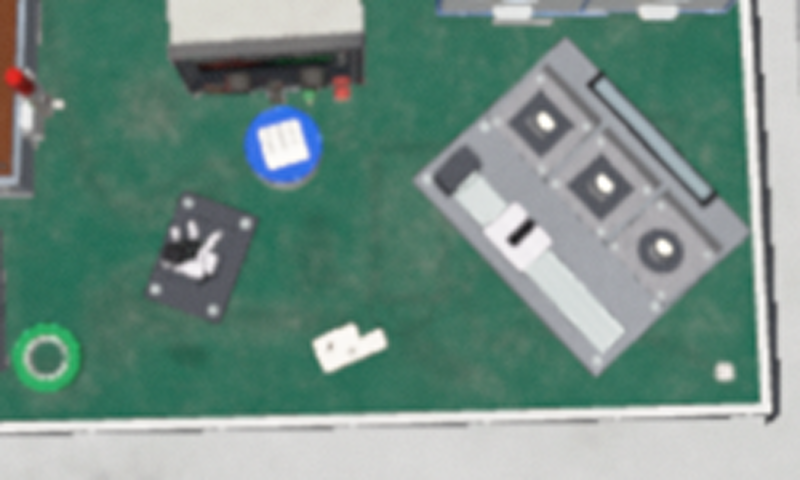

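Side view: the gauge shows with the round collar leftmost at side pixel ≈(171,282). The fin is at ≈(224,246), and the stylus end at ≈(315,130). Top view: the round collar is at ≈(386,218), the fin at ≈(343,212), the rest centre at ≈(243,220), and the stylus leans towards the robot. Next I fit the gauge and rest poses.

```bash
cat > fit.py <<'E'
from h import *
from scipy.optimize import least_squares
np.set_printoptions(precision=4,suppress=True)
T=lambda p:np.array(p)/3.2+[180,140]-0.35
S=lambda p:np.array(p)/2.2+[100,100]-0.3
def W(x,y,a,P): return R.from_euler("z",a).apply(P)+[x,y,0]
# gauge: (local pt | 'm' k | 'f')
def gl(v):
    x,y,a,mx,mz,s=v
    top=W(x,y,a,np.array([[.1,.122,.014],[.1,-.122,.014],[-.082,-.122,.014],[-.082,.122,.014],[mx,-.076,mz],[mx,0,mz],[mx,.076,mz],[-.05,.053-s,.084]]))
    side=top[[2,3,4,5,6,7]]
    return top,side
tp=T([[568,38],[748,232],[598,375],[415,178],[660,250],[603,185],[541,121],[521,231]])
sp=S([[146,317],[384,331],[157,401],[240,407],[324,412],[273,318]])
def f(v):
    t,s=gl(v); return np.r_[(proj("top",t)-tp).ravel(),(proj("side",s)-sp).ravel()]
r=least_squares(f,[.507,-.217,-.82,.04,.08,.04],loss="soft_l1")
v=r.x;print("gauge",v,np.degrees(v[2]));print(f(v).reshape(-1,2))
t,s=gl(v);print("mouth",t[4],"fin",t[7])
tp2=T([[185,192],[258,218],[220,322],[148,295]]);sp2=S([[421,155],[462,224],[519,208]])
def rl(w):
    t=W(*w,np.array([[.0525,.0375,.012],[.0525,-.0375,.012],[-.0525,-.0375,.012],[-.0525,.0375,.012]]))
    return t
def f2(w):
    t=rl(w);return np.r_[(proj("top",t)-tp2).ravel(),(proj("side",t[[3,2,1]])-sp2).ravel()]
r=least_squares(f2,[.48,.125,-.35],loss="soft_l1");w=r.x
print("rest",w,np.degrees(w[2]));print(f2(w).reshape(-1,2))
print("stylus end tri",*tri(S([474,67]),T([178,248])))
e=tri([313.6,128],[231.8,219.1])[0];a=R.from_euler("z",w[2])
print("foot est from tri, rest-local",a.inv().apply(tri([313.4,180],[241.3,216.8])[0]-[w[0],w[1],0]),a.inv().apply(e-[w[0],w[1],0]))
print("lean",a.apply([-.174,0,.985]))
for c in("top","side"):
    d=np.load(c+"_d.npy")
    for n,p in(("mouth",t[4]),("fin",t[7])):
        q=proj(c,p)[0];print(c,n,q,deproj(c,q,d[int(round(q[1])),int(round(q[0]))]))
d=np.load("side_d.npy");q=S([474,67]);print("end depth",[deproj("side",q+[dx,dy],d[int(q[1]+dy),int(q[0]+dx)]) for dx,dy in((0,0),(0,1),(0,3),(0,6))])
E
python3 fit.py
```

```text
gauge [ 0.5075 -0.2147 -0.8499  0.0254  0.0735  0.0324] -48.69303230564986
[[-3.2265  1.7992]
 [-1.6623  1.5307]
 [ 0.1104 -0.4356]
 [-0.5156 -0.3938]
 [ 0.4033 -0.3529]
 [-0.6478  0.107 ]
 [-0.0294  0.4328]
 [ 0.7292 -1.8332]
 [-1.1729 -0.4865]
 [ 0.4072  0.1133]
 [-0.5289  0.0748]
 [-0.0177 -0.1049]
 [ 0.2674  0.1505]
 [-0.2409  3.6584]]
mouth [ 0.4672 -0.2839  0.0735] fin [ 0.49   -0.1635  0.084 ]
rest [ 0.4798  0.1214 -0.3066] -17.56623240291833
[[ -1.6384  -1.3499]
 [  0.039   -2.4829]
 [  1.7005  -0.4746]
 [ -0.4135   0.8028]
 [ 24.4729 -11.0887]
 [-20.7288 -31.0542]
 [-25.6376   9.4024]]
stylus end tri [0.4669 0.1234 0.1904] 0.0001704841954996504
foot est from tri, rest-local [0.0031 0.0027 0.0181] [-0.0212  0.0028  0.1864]
lean [-0.1659  0.0525  0.985 ]
top mouth [386.3033 217.4221] [ 0.4686 -0.2868  0.0589]
top fin [343.1917 210.0043] [ 0.4898 -0.1634  0.0853]
side mouth [170.5347 282.0475] [ 0.4617 -0.2831  0.0607]
side fin [223.55   247.9039] [ 0.4892 -0.1631  0.082 ]
end depth [array([0.4636, 0.1279, 0.1836]), array([0.4656, 0.1257, 0.1839]), array([0.4683, 0.1229, 0.1822]), array([0.4695, 0.1226, 0.1735])]
```

```bash
sed -i 's/t\[\[3,2,1\]\]/t[[2,1,0]]/; s/tp=T(\[\[568,38\],\[748,232\],/tp=T([/; s/np.array(\[\[.1,.122,.014\],\[.1,-.122,.014\],/np.array([/; s/side=top\[\[2,3,4,5,6,7\]\]/side=top/; s/t\[4\]/t[2]/; s/t\[7\]/t[5]/g;s/"mouth",t\[4\]/"mouth",t[2]/' fit.py; python3 fit.py
python3 - <<'E'
import cv2
a=cv2.imread("pics/side0.png")
b=cv2.resize(a[225:300,140:260],None,fx=5,fy=5,interpolation=cv2.INTER_CUBIC)
c=cv2.resize(a[115:205,280:345],None,fx=4.16,fy=4.16,interpolation=cv2.INTER_CUBIC)[:375]
import numpy as np
d=cv2.resize(cv2.imread("pics/top0.png")[195:245,220:260],None,fx=5,fy=5,interpolation=cv2.INTER_CUBIC)
o=np.zeros((600,800,3),np.uint8);o[:375,:600]=b[:,:600];o[:250,600:800]=d[:,:200]
o[375:600,:162]=0
o2=c;o[255:600,600:800]=c[:345,30:230]
cv2.imwrite("pics/z1.png",o)
E
```

```text
gauge [ 0.5064 -0.2133 -0.8505  0.0271  0.0735  0.0329] -48.732644552520775
[[-0.3677 -0.0187]
 [-0.9501 -0.0263]
 [ 0.3903 -0.3384]
 [-0.6472  0.1088]
 [-0.0152  0.4221]
 [ 0.3728 -1.3022]
 [-0.9789 -1.2404]
 [ 0.4933 -0.5823]
 [-0.5256  0.0495]
 [-0.0197 -0.1047]
 [ 0.2625  0.1765]
 [-0.3267  2.86  ]]
mouth [ 0.4672 -0.2839  0.0735] fin [ 0.4885 -0.1625  0.084 ]
rest [ 0.4791  0.1218 -0.3737] -21.408995118747367
[[-0.353  -1.5377]
 [ 0.7898 -1.0449]
 [ 0.1578  0.2328]
 [-1.3976 -0.1308]
 [-1.3668 -1.2364]
 [-1.679   1.55  ]
 [ 0.8306 -2.0151]]
stylus end tri [0.4669 0.1234 0.1904] 0.0001704841954996504
foot est from tri, rest-local [0.0037 0.0029 0.0181] [-0.0205  0.0013  0.1864]
lean [-0.162   0.0635  0.985 ]
top mouth [386.2903 217.4366] [ 0.4686 -0.2867  0.0589]
top fin [342.8353 210.5353] [ 0.4884 -0.1624  0.0846]
side mouth [170.5381 282.0222] [ 0.4617 -0.283   0.0607]
side fin [223.4642 247.1055] [ 0.4881 -0.1623  0.0831]
end depth [array([0.4636, 0.1279, 0.1836]), array([0.4656, 0.1257, 0.1839]), array([0.4683, 0.1229, 0.1822]), array([0.4695, 0.1226, 0.1735])]
```

View pics/z1.png

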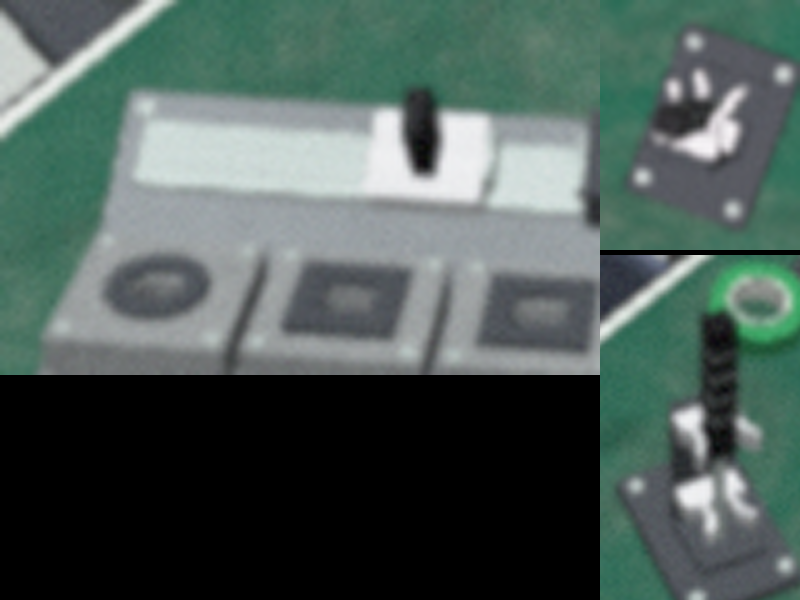

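Zoom: the fin top is at side pixel (224.2,245.4), the collar centre at side (171.6,282.2), and the handle end at side (315.6,130.1) and top ≈(233.5,218.8). The carriage comes first, so I work out the shift to a point beside the fin.

```bash
cat >> h.py <<'E'
G=R.from_euler("z",-0.8505); G0=np.array([.5064,-.2133,0])
def rel(p,Rt=None):
    """shift (tool axes) and turn from commanded~measured pose to world p, R"""
    s=status.observe();A=R.from_rotvec(s["ee_rot"])
    print("t",s["t"],"shift",np.round(A.inv().apply(np.array(p)-s["ee_pos"]),4),"turn",np.round((A.inv()*Rt).as_rotvec(),3) if Rt is not None else "")
E
python3 - <<'E'
from h import *
np.set_printoptions(precision=4,suppress=True)
print(tri([224.2,245.4],[343.0,211.8]), tri([171.6,282.2],[386.0,217.8]),tri([315.6,130.1],[233.5,218.8]))
print("fin local",G.inv().apply(tri([224.2,245.4],[343.0,211.8])[0]-G0))
for z in (.052,.15):
  p=G0+G.apply([-.05,-.022,z]);print(p)
  y=G.apply([0,1,0]);M=np.stack([np.cross(y,[0,0,-1]),y,[0,0,-1]],1)
  rel(p,R.from_matrix(M))
E
```

```text
(array([ 0.486 , -0.1609,  0.085 ]), np.float64(0.004207435765736147)) (array([ 0.4669, -0.283 ,  0.0696]), np.float64(0.0015799586795347792)) (array([0.4637, 0.1289, 0.1828]), np.float64(0.0004075506139458414))
fin local [-0.0528  0.0192  0.085 ]
[ 0.4569 -0.1902  0.052 ]
t 1.5 shift [-0.4946 -0.6412  0.1793] turn [ 0.    -0.     0.489]
[ 0.4569 -0.1902  0.15  ]
t 1.5 shift [-0.4946 -0.6412  0.0813] turn [ 0.    -0.     0.489]
```

```bash
python3 -m pendant '[[255,[-0.18,-0.235,0.03],[0,0,0]],[255,[-0.18,-0.235,0.03],[0,0,0]],[255,[-0.18,-0.235,0.03],[0,0,0]],[255,[-0.18,-0.235,0.03],[0,0,0]],[255,[-0.18,-0.235,0.03],[0,0,0]]]'
python3 -m pendant '[[255,[-0.18,-0.235,0.03],[0,0,0]],[255,[-0.18,-0.235,0.03],[0,0,0]],[255,[-0.18,-0.235,0.03],[0,0,0]],[255,[-0.18,-0.235,0.03],[0,0,0]],[255,[-0.18,-0.235,0.03],[0,0,0]]]'
python3 -m pendant '[[255,[-0.12,-0.16,0.02],[0,0,0.489]],[255,[-0.12,-0.16,0.02],[0,0,0.489]],[255,[-0.12,-0.16,0.02],[0,0,0.489]],[255,[-0.12,-0.16,0.02],[0,0,0.489]],[255,[-0.12,-0.16,0.02],[0,0,0.489]]]'
python3 - <<'E'
from h import *
y=G.apply([0,1,0]);M=np.stack([np.cross(y,[0,0,-1]),y,[0,0,-1]],1)
rel(G0+G.apply([-.05,-.022,.052]),R.from_matrix(M))
E
```

```text
t: 2.12
ee_pos: [0.307, 0.2985, 0.2013]
ee_rot: [0.567, 3.09, 0.0]
force: [0.5, 0.1, 0.6]
width: 0.001
finger_force: 0.0
t: 2.75
ee_pos: [0.392, 0.0152, 0.1715]
ee_rot: [0.567, 3.089, 0.001]
force: [0.6, 0.4, -0.3]
width: 0.001
finger_force: 0.0
t: 3.38
ee_pos: [0.4469, -0.1751, 0.151]
ee_rot: [-1.298, -2.86, 0.001]
force: [-0.0, 0.7, -0.4]
width: -0.002
finger_force: 0.0
t 3.375 shift [-0.018  -0.0024  0.099 ] turn [-0.001 -0.    -0.002]
```

```bash
python3 -m pendant '[[255,[-0.018,-0.0024,0.05],[0,0,0]],[255,[-0.018,-0.0024,0.099],[0,0,0]],[255,[-0.018,-0.0024,0.099],[0,0,0]],[255,[-0.018,-0.0024,0.099],[0,0,0]],[255,[-0.018,-0.0024,0.099],[0,0,0]]]'
python3 -m pendant '[[255,[0,0.008,0],[0,0,0]],[255,[0,0.016,0],[0,0,0]],[255,[0,0.024,0],[0,0,0]],[255,[0,0.032,0],[0,0,0]],[255,[0,0.04,0],[0,0,0]]]'
python3 - <<'E'
from h import *
s=status.observe();print(G.inv().apply(np.array(s["ee_pos"])-G0),G.inv().apply(s["force"]))
E
```

```text
t: 4.0
ee_pos: [0.4586, -0.1894, 0.0543]
ee_rot: [1.294, 2.859, 0.002]
force: [-0.0, 0.5, -0.5]
width: 0.001
finger_force: 0.0
t: 4.62
ee_pos: [0.4877, -0.1631, 0.0522]
ee_rot: [-1.297, -2.861, 0.0]
force: [-0.5, -1.5, 1.1]
width: -0.005
finger_force: 0.9
[-0.05007391  0.01901684  0.05223692] [ 0.82530776 -1.33995549  1.1042087 ]
```

Pushing, with about 1.5 N of friction. I continue in small steps.

```bash
python3 -m pendant '[[255,[0,0.003,0],[0,0,0]],[255,[0,0.006,0],[0,0,0]],[255,[0,0.008,0],[0,0,0]],[255,[0,0.01,0],[0,0,0]],[255,[0,0.01,0],[0,0,0]]]'
python3 -m pendant '[[255,[0,0.001,0],[0,0,0]],[255,[0,0.002,0],[0,0,0]],[255,[0,0.003,0],[0,0,0]],[255,[0,0.004,0],[0,0,0]],[255,[0,0.004,0],[0,0,0]]]'
python3 - <<'E'
from h import *
s=status.observe();print(G.inv().apply(np.array(s["ee_pos"])-G0),G.inv().apply(s["force"]))
E
```

```text
t: 5.25
ee_pos: [0.4949, -0.1565, 0.0522]
ee_rot: [-1.296, -2.862, -0.0]
force: [-0.6, -0.7, -0.3]
width: -0.002
finger_force: 0.2
t: 5.88
ee_pos: [0.4976, -0.1542, 0.0522]
ee_rot: [-1.297, -2.861, 0.0]
force: [-1.9, -1.9, 1.5]
width: -0.004
finger_force: 1.5
[-0.05022377  0.03232652  0.05224673] [ 0.2379841  -2.67769864  1.50580882]
```

```bash
python3 -m pendant '[[255,[0,0.001,0],[0,0,0]],[255,[0,0.002,0],[0,0,0]],[255,[0,0.003,0],[0,0,0]],[255,[0,0.003,0],[0,0,0]],[255,[0,0.003,0],[0,0,0]]]'
python3 - <<'E'
from h import *
s=status.observe();print(G.inv().apply(np.array(s["ee_pos"])-G0),G.inv().apply(s["force"]))
E
python3 -m pendant '[[255,[0,0.001,0],[0,0,0]],[255,[0,0.002,0],[0,0,0]],[255,[0,0.003,0],[0,0,0]],[255,[0,0.003,0],[0,0,0]],[255,[0,0.003,0],[0,0,0]]]'
python3 - <<'E'
from h import *
s=status.observe();print(G.inv().apply(np.array(s["ee_pos"])-G0),G.inv().apply(s["force"]))
E
```

```text
t: 6.5
ee_pos: [0.4978, -0.154, 0.0522]
ee_rot: [-1.299, -2.858, 0.004]
force: [-8.8, -8.1, 6.2]
width: -0.003
finger_force: 5.9
[-0.05028139  0.03261925  0.052207  ] [  0.29960267 -11.91307017   6.17139326]
t: 7.12
ee_pos: [0.4979, -0.1538, 0.0522]
ee_rot: [-1.301, -2.855, 0.007]
force: [-16.4, -12.0, 11.7]
width: -0.003
finger_force: 10.1
[-0.05030228  0.0328329   0.05217914] [ -1.79432136 -20.18418886  11.65108625]
```

```bash
python3 -m pendant '[[255,[0,-0.02,0],[0,0,0]],[255,[0,-0.02,0],[0,0,0]],[200,[0,-0.02,-0.06],[0,0,0]],[100,[0,-0.02,-0.12],[0,0,0]],[0,[0,-0.02,-0.18],[0,0,0]]]'
cat >> h.py <<'E'
a_r=R.from_euler("z",-0.3737);L=a_r.apply([-.17365,0,.98481]);ry=a_r.apply([0,1,0])
E=np.array([.4637,.1289,.1828])
Rg=R.from_matrix(np.stack([np.cross(ry,-L),ry,-L],1))
E
python3 - <<'E'
from h import *
for c in("side","top"):
    im,d=viewer.snapshot(c);cv2.imwrite(f"pics/{c}1.png",im)
for q in("fin_top","stylus_end","rest_foot"):
    print(q,[ (c,np.round(e["location"],1),round(e["p"],2)) for c in("side","top") for e in viewer.landmark_of(c,q)[:1]])
rel(E+.05*L,Rg)
p=G0+G.apply([-.05,.053,.084]);print(proj("side",p),proj("top",p))
a=cv2.imread("pics/side1.png")[225:300,140:280]
cv2.imwrite("pics/z2.png",cv2.resize(a,None,fx=5,fy=5,interpolation=cv2.INTER_CUBIC))
E
```

```text
t: 7.75
ee_pos: [0.488, -0.1622, 0.2343]
ee_rot: [1.294, 2.862, 0.001]
force: [1.4, 0.7, 0.2]
width: 0.632
finger_force: 0.0
fin_top [('side', array([238. , 247.8]), 0.66), ('top', array([338. , 204.1]), 0.44)]
stylus_end [('side', array([314.3, 127. ]), 0.76)]
rest_foot [('side', array([312.5, 181.5]), 0.83), ('top', array([237.9, 217.2]), 0.57)]
t 8.15 shift [ 0.2421  0.171  -0.0008] turn [-0.043 -0.173 -0.475]
[[239.59176733 248.12353126]] [[334.64502398 201.87026337]]
```

View pics/z2.png

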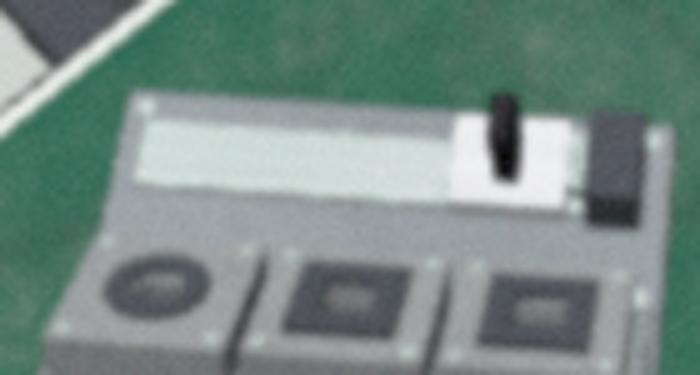

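The image shows the carriage nose on the anvil, with the fin at side pixel ≈(241,246), so it is home. Now on to the stylus.

```bash
python3 -m pendant '[[0,[0.2421,0.171,-0.02],[-0.043,-0.173,-0.475]],[0,[0.2421,0.171,-0.02],[-0.043,-0.173,-0.475]],[0,[0.2421,0.171,-0.02],[-0.043,-0.173,-0.475]],[0,[0.2421,0.171,-0.01],[-0.043,-0.173,-0.475]],[0,[0.2421,0.171,-0.0008],[-0.043,-0.173,-0.475]]]'
python3 -m pendant '[[0,[0,0,0],[0,0,0]],[0,[0,0,0],[0,0,0]],[0,[0,0,0],[0,0,0]],[0,[0,0,0],[0,0,0]],[0,[0,0,0],[0,0,0]]]'
python3 - <<'E'
from h import *
rel(E+.05*L,Rg)
rel(E-.056*L,Rg)
for c in("side","top"):
    im,d=viewer.snapshot(c);cv2.imwrite(f"pics/{c}2.png",im)
print([proj(c,p) for c in("side","top") for p in (E,status.observe()["ee_pos"])])
a=cv2.resize(cv2.imread("pics/side2.png")[95:205,265:345],None,fx=5,fy=5,interpolation=cv2.INTER_CUBIC)
b=cv2.resize(cv2.imread("pics/top2.png")[180:250,210:290],None,fx=5,fy=5,interpolation=cv2.INTER_CUBIC)
o=np.zeros((550,800,3),np.uint8);o[:,:400]=a;o[:350,400:]=b;cv2.imwrite("pics/z3.png",o)
E
```

```text
t: 8.78
ee_pos: [0.4554, 0.1344, 0.2327]
ee_rot: [0.549, 2.916, -0.046]
force: [0.4, 0.2, -0.0]
width: 1.001
finger_force: 0.0
t: 9.4
ee_pos: [0.4564, 0.1309, 0.2332]
ee_rot: [0.554, 2.915, -0.047]
force: [0.3, 0.6, -0.2]
width: 0.998
finger_force: 0.0
t 9.4 shift [0.0013 0.0008 0.001 ] turn [ 0.001  0.002 -0.002]
t 9.4 shift [0.0016 0.0007 0.107 ] turn [ 0.001  0.002 -0.002]
[array([[315.50499345, 130.1454162 ]]), array([[315.50145814, 111.43545152]]), array([[233.45827882, 218.72955198]]), array([[230.15617   , 219.71006973]])]
```

View pics/z3.png

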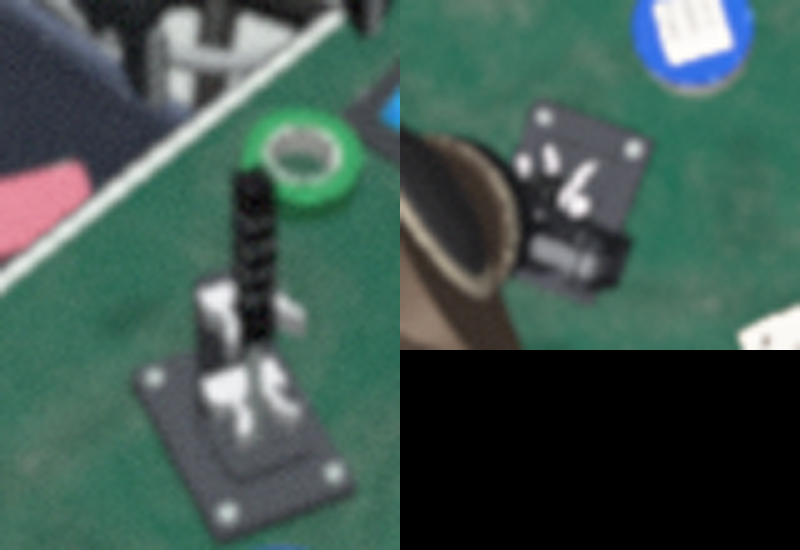

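The stylus end is at side pixel (315.6,129.4), which matches the fit, and the open fingers straddle it. I descend and close.

```bash
python3 -m pendant '[[0,[0.0016,0.0007,0.03],[0,0,0]],[0,[0.0016,0.0007,0.055],[0,0,0]],[0,[0.0016,0.0007,0.08],[0,0,0]],[0,[0.0016,0.0007,0.107],[0,0,0]],[0,[0.0016,0.0007,0.107],[0,0,0]]]'
python3 -m pendant '[[120,[0,0,0],[0,0,0]],[140,[0,0,0],[0,0,0]],[160,[0,0,0],[0,0,0]],[180,[0,0,0],[0,0,0]],[180,[0,0,0],[0,0,0]]]'
python3 -m pendant '[[190,[0,0,0],[0,0,0]],[195,[0,0,0],[0,0,0]],[200,[0,0,0],[0,0,0]],[205,[0,0,0],[0,0,0]],[210,[0,0,0],[0,0,0]]]'
```

```text
t: 10.12
ee_pos: [0.4716, 0.1251, 0.1261]
ee_rot: [0.553, 2.918, -0.052]
force: [-0.5, 0.6, 0.3]
width: 1.0
finger_force: 0.0
t: 10.75
ee_pos: [0.4726, 0.126, 0.1276]
ee_rot: [0.552, 2.916, -0.047]
force: [-0.0, -0.4, -0.6]
width: 0.294
finger_force: 0.0
t: 11.38
ee_pos: [0.4725, 0.1257, 0.1275]
ee_rot: [0.553, 2.916, -0.048]
force: [-0.9, -0.8, 0.7]
width: 0.183
finger_force: 27.6
```

```bash
python3 -m pendant '[[255,[0,0,0],[0,0,0]],[255,[0,0,0],[0,0,0]],[255,[0,0,0],[0,0,0]],[255,[0,0,0],[0,0,0]],[255,[0,0,0],[0,0,0]]]'
python3 - <<'E'
from h import *
s=status.observe();print(s["ee_pos"],s["ee_rot"],s["force"],s["ft_torque"])
np.save("grasp.npy",np.r_[s["ee_pos"],s["ee_rot"]])
for c in("side",):
    im,d=viewer.snapshot(c);cv2.imwrite(f"pics/{c}3.png",im)
A=R.from_rotvec(s["ee_rot"])
print("rest x in tool",A.inv().apply(a_r.apply([1,0,0])),"L",A.inv().apply(L))
E
```

```text
t: 12.0
ee_pos: [0.4725, 0.1258, 0.1275]
ee_rot: [0.553, 2.916, -0.048]
force: [-1.7, -1.2, 5.3]
width: 0.182
finger_force: 58.4
[0.4725153  0.12579865 0.12749524] [ 0.55263504  2.91569163 -0.04762294] [-1.70379926 -1.24519268  5.28854355] [-0.63598305  0.48034194 -0.12246725]
rest x in tool [-9.84456728e-01  8.55043451e-04  1.75625226e-01] L [-2.00583962e-03  7.13008043e-04 -1.00000026e+00]
```

```bash
python3 -m pendant '[[255,[0,0,-0.004],[0,0,0]],[255,[0,0,-0.008],[0,0,0]],[255,[-0.015,0,-0.008],[0,0,0]],[255,[-0.035,0,-0.008],[0,0,0]],[255,[-0.06,0,-0.008],[0,0,0]]]'
python3 -m pendant '[[255,[-0.01,0,-0.05],[0,0,0]],[255,[-0.01,0,-0.1],[0,0,0]],[255,[-0.01,0,-0.15],[0,0,0]],[255,[-0.01,0,-0.15],[0,0,0]],[255,[-0.01,0,-0.15],[0,0,0]]]'
cat >> h.py <<'E'
n=G.apply([-.57358,0,.81915]);gy=G.apply([0,1,0])
MOUTH=np.array([.467,-.2835,.0715])
Rp=R.from_matrix(np.stack([np.cross(gy,-n),gy,-n],1))
E
python3 - <<'E'
from h import *
s=status.observe();print(s["force"])
rel(MOUTH+n*(.109+.05),Rp); print(MOUTH+n*(.109+.05))
im,d=viewer.snapshot("side");cv2.imwrite("pics/side4.png",im)
A=R.from_rotvec(s["ee_rot"]);p=np.array(s["ee_pos"]);tip=p+A.apply([0,0,.109])
print("pred tip",tip,proj("side",tip),[ (e["location"],e["p"]) for e in viewer.landmark_of("side","stylus_tip")[:1]])
E
```

```text
t: 12.68
ee_pos: [0.5274, 0.1046, 0.1462]
ee_rot: [0.551, 2.916, -0.047]
force: [0.2, 0.1, -0.5]
width: 0.176
finger_force: 58.6
t: 13.3
ee_pos: [0.511, 0.1104, 0.2951]
ee_rot: [0.553, 2.916, -0.047]
force: [0.3, 0.9, -1.7]
width: 0.177
finger_force: 58.7
[ 0.29971985  0.8996465  -1.66119486]
t 13.3 shift [-0.0055 -0.341   0.0953] turn [ 0.185 -0.426  0.442]
[ 0.40684432 -0.21495373  0.20174485]
pred tip [0.52887943 0.10353704 0.18774757] [[330.93816021 153.62218052]] [([332.0, 154.6], 0.89)]
```

```bash
python3 -m pendant '[[255,[0,-0.06,0.02],[0.185,-0.426,0.442]],[255,[0,-0.12,0.04],[0.185,-0.426,0.442]],[255,[-0.0055,-0.18,0.05],[0.185,-0.426,0.442]],[255,[-0.0055,-0.24,0.06],[0.185,-0.426,0.442]],[255,[-0.0055,-0.3,0.08],[0.185,-0.426,0.442]]]'
python3 - <<'E'
from h import *
rel(MOUTH+n*(.109+.04),Rp)
E
```

```text
t: 14.02
ee_pos: [0.4208, -0.1679, 0.2185]
ee_rot: [1.055, 2.339, -0.335]
force: [2.0, -1.3, -0.5]
width: 0.174
finger_force: 58.8
t 14.025 shift [-0.0117 -0.0415  0.0387] turn [-0.    -0.     0.003]
```

```bash
python3 -m pendant '[[255,[-0.0117,-0.0415,0.0387],[0,0,0.003]],[255,[-0.0117,-0.0415,0.0387],[0,0,0.003]],[255,[-0.0117,-0.0415,0.0387],[0,0,0.003]],[255,[-0.0117,-0.0415,0.0387],[0,0,0.003]],[255,[-0.0117,-0.0415,0.0387],[0,0,0.003]]]'
python3 - <<'E'
from h import *
rel(MOUTH+n*(.109+.04),Rp)
s=status.observe();A=R.from_rotvec(s["ee_rot"]);p=np.array(s["ee_pos"]);tip=p+A.apply([0,0,.109])
for c in("side","top"):
    im,d=viewer.snapshot(c);cv2.imwrite(f"pics/{c}5.png",im)
    print(c,"tip",proj(c,tip),[(np.round(e["location"],1),round(e["p"],2)) for e in viewer.landmark_of(c,"stylus_tip")[:1]],"mouth",proj(c,MOUTH),[(np.round(e["location"],1),round(e["p"],2)) for e in viewer.landmark_of(c,"zero_mouth")[:1]])
a=cv2.resize(cv2.imread("pics/side5.png")[215:315,130:230],None,fx=5,fy=5,interpolation=cv2.INTER_CUBIC)
b=cv2.resize(cv2.imread("pics/top5.png")[185:245,350:410],None,fx=5,fy=5,interpolation=cv2.INTER_CUBIC)
o=np.zeros((500,800,3),np.uint8);o[:,:500]=a;o[:300,500:]=b;cv2.imwrite("pics/z4.png",o)
E
```

```text
t: 14.65
ee_pos: [0.4125, -0.2177, 0.1952]
ee_rot: [1.058, 2.336, -0.332]
force: [-0.5, 0.3, -0.2]
width: 0.178
finger_force: 59.0
t 14.65 shift [ 0.001  -0.0024  0.0013] turn [ 0.001  0.    -0.001]
side tip [[170.628021  264.9924098]] [(array([170.6, 264.9]), 0.84)] mouth [[170.85362427 282.17825984]] [(array([172.6, 280.5]), 0.86)]
top tip [[381.70886023 221.30611536]] [(array([379.9, 221.4]), 0.49)] mouth [[386.02202631 217.57377597]] [(array([389.2, 219.4]), 0.72)]
```

View pics/z4.png

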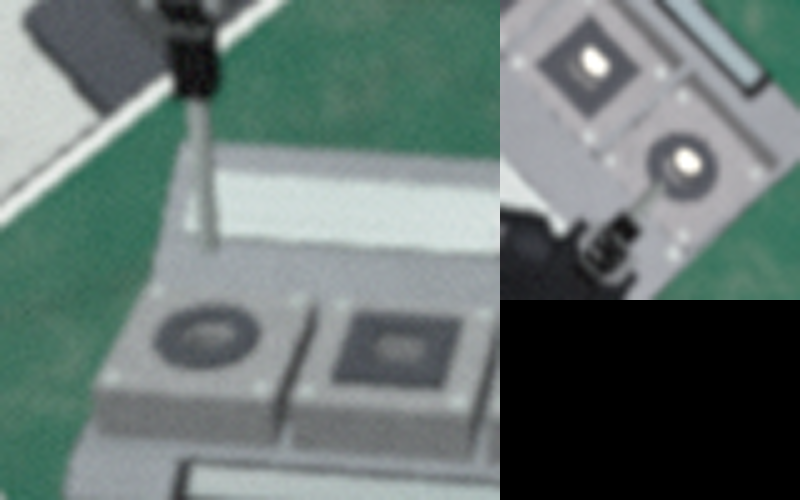

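The tip is at side pixel ≈(171.2,264.0), top ≈(381.6,220.6). The collar centre is at side (171.3,281.7), top (386.2,217.8). Next I correct the mouth for the small camera bias seen on the tip.

```bash
python3 - <<'E'
from h import *
m,e=tri([170.8,282.4],[386.3,218.1]);print(m,e,Rp.inv().apply(m-MOUTH))
m=.5*(m+MOUTH)
s=status.observe();A=R.from_rotvec(s["ee_rot"])
rel(m+n*(.109+.008),Rp)
E
```

```text
[ 0.46597515 -0.2841819   0.06905698] 0.001096456235349338 [ 0.00153518 -0.00122008  0.00190743]
t 14.95 shift [ 0.0017 -0.0021  0.034 ] turn [ 0.    -0.    -0.002]
```

```bash
python3 -m pendant '[[255,[0.0017,-0.0021,0.01],[0,0,0]],[255,[0.0017,-0.0021,0.02],[0,0,0]],[255,[0.0017,-0.0021,0.03],[0,0,0]],[255,[0.0017,-0.0021,0.03],[0,0,0]],[255,[0.0017,-0.0021,0.03],[0,0,0]]]'
python3 - <<'E'
from h import *
m=.5*(np.array([.46598,-.28418,.06906])+MOUTH)
rel(m+n*.109,Rp)
s=status.observe();A=R.from_rotvec(s["ee_rot"]);tip=np.array(s["ee_pos"])+A.apply([0,0,.109])
for c in("side","top"):
    im,d=viewer.snapshot(c);cv2.imwrite(f"pics/{c}6.png",im)
    print(c,"tip",proj(c,tip),"mouth",proj(c,m))
a=cv2.resize(cv2.imread("pics/side6.png")[235:305,140:210],None,fx=7,fy=7,interpolation=cv2.INTER_CUBIC)
b=cv2.resize(cv2.imread("pics/top6.png")[200:240,365:405],None,fx=7,fy=7,interpolation=cv2.INTER_CUBIC)
o=np.zeros((490,770,3),np.uint8);o[:,:490]=a;o[:280,490:]=b;cv2.imwrite("pics/z5.png",o)
E
```

```text
t: 15.58
ee_pos: [0.4205, -0.2319, 0.1695]
ee_rot: [1.061, 2.335, -0.333]
force: [-0.2, -0.3, -0.6]
width: 0.183
finger_force: 59.0
t 15.575 shift [0.0001 0.0003 0.0121] turn [-0.    -0.    -0.002]
side tip [[170.11753158 277.27178413]] mouth [[170.68845913 282.32488391]]
top tip [[385.03955631 219.20372848]] mouth [[386.06952521 217.79668599]]
```

View pics/z5.png

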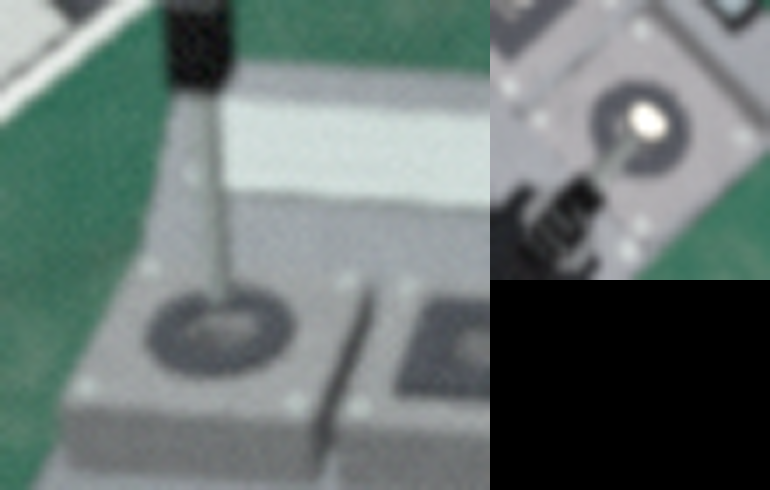

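The tip at side (171,277.4) heads for the collar centre at (171.1,282), and the top view agrees within about 1 px. I insert while watching the force.

```bash
python3 -m pendant '[[255,[0,0,0.006],[0,0,0]],[255,[0,0,0.012],[0,0,0]],[255,[0,0,0.015],[0,0,0]],[255,[0,0,0.018],[0,0,0]],[255,[0,0,0.018],[0,0,0]]]'
python3 - <<'E'
from h import *
s=status.observe();print(Rp.inv().apply(s["force"]),R.from_rotvec(s["ee_rot"]).inv().apply(s["ft_torque"]))
E
```

```text
t: 16.3
ee_pos: [0.4273, -0.2398, 0.1544]
ee_rot: [1.061, 2.336, -0.333]
force: [-0.1, 0.3, -0.6]
width: 0.183
finger_force: 59.0
[0.59811454 0.1489768  0.34238566] [ 3.87103529e-04  7.25004396e-01 -2.45518428e-02]
```

```bash
python3 -m pendant '[[255,[0,0,0.003],[0,0,0]],[255,[0,0,0.006],[0,0,0]],[255,[0,0,0.009],[0,0,0]],[255,[0,0,0.009],[0,0,0]],[255,[0,0,0.009],[0,0,0]]]'
python3 - <<'E'
from h import *
s=status.observe();print(Rp.inv().apply(s["force"]))
E
python3 -m pendant '[[255,[0,0,0.001],[0,0,0]],[255,[0,0,0.002],[0,0,0]],[255,[0,0,0.003],[0,0,0]],[255,[0,0,0.003],[0,0,0]],[255,[0,0,0.003],[0,0,0]]]'
python3 - <<'E'
from h import *
m=.5*(np.array([.46598,-.28418,.06906])+MOUTH)
s=status.observe();print(Rp.inv().apply(s["force"])); rel(m+n*.109,Rp)
E
```

```text
t: 16.92
ee_pos: [0.4308, -0.2435, 0.1473]
ee_rot: [1.061, 2.335, -0.333]
force: [-0.7, 1.8, 0.1]
width: 0.182
finger_force: 59.3
[ 1.4673252   0.66734766 -1.15593978]
t: 17.55
ee_pos: [0.4319, -0.2448, 0.1448]
ee_rot: [1.061, 2.335, -0.333]
force: [-1.3, 1.8, 2.6]
width: 0.178
finger_force: 59.4
[ 0.3103773   0.24636418 -3.43423571]
t 17.55 shift [ 0.      0.0002 -0.0181] turn [ 0.    -0.    -0.002]
```

The button gives at about the expected depth. I press on, watching for the spring curve and the stop.

```bash
cat > f.py <<'E'
from h import *
s=status.observe();print("toolF",np.round(Rp.inv().apply(s["force"]),2),"depth",round(float((np.array(s["ee_pos"])-np.array([.4319,-.2448,.1448]))@-n)*1e3,2))
E
python3 -m pendant '[[255,[0,0,0.001],[0,0,0]],[255,[0,0,0.002],[0,0,0]],[255,[0,0,0.002],[0,0,0]],[255,[0,0,0.002],[0,0,0]],[255,[0,0,0.002],[0,0,0]]]'
python3 f.py
python3 -m pendant '[[255,[0,0,0.001],[0,0,0]],[255,[0,0,0.002],[0,0,0]],[255,[0,0,0.002],[0,0,0]],[255,[0,0,0.002],[0,0,0]],[255,[0,0,0.002],[0,0,0]]]'
python3 f.py
```

```text
t: 18.18
ee_pos: [0.4327, -0.2456, 0.1431]
ee_rot: [1.061, 2.335, -0.333]
force: [-3.2, 1.9, 3.4]
width: 0.18
finger_force: 59.6
toolF [ 0.94 -1.14 -4.84] depth 2.01
t: 18.8
ee_pos: [0.4334, -0.2462, 0.1419]
ee_rot: [1.06, 2.335, -0.332]
force: [-16.5, 15.2, 30.1]
width: 0.177
finger_force: 64.5
toolF [  0.99  -2.33 -37.46] depth 3.54
```

```bash
python3 -m pendant '[[255,[0,0,-0.0003],[0,0,0]],[255,[0,0,-0.0003],[0,0,0]],[255,[0,0,-0.0003],[0,0,0]],[255,[0,0,-0.0003],[0,0,0]],[255,[0,0,-0.0003],[0,0,0]]]'; python3 f.py
python3 -m pendant '[[255,[0,0,0],[0,0,0]],[255,[0,0,0],[0,0,0]],[255,[0,0,0],[0,0,0]],[255,[0,0,0],[0,0,0]],[255,[0,0,0],[0,0,0]]]'; python3 f.py
python3 -m pendant '[[255,[0,0,0],[0,0,0]],[255,[0,0,0],[0,0,0]],[255,[0,0,0],[0,0,0]],[255,[0,0,0],[0,0,0]],[255,[0,0,0],[0,0,0]]]'; python3 f.py
```

```text
t: 19.42
ee_pos: [0.4333, -0.2461, 0.1421]
ee_rot: [1.061, 2.335, -0.332]
force: [-12.9, 12.3, 25.3]
width: 0.179
finger_force: 63.1
toolF [  0.09  -1.59 -30.9 ] depth 3.34
t: 20.05
ee_pos: [0.4333, -0.2461, 0.1421]
ee_rot: [1.06, 2.335, -0.332]
force: [-12.5, 12.7, 26.5]
width: 0.178
finger_force: 63.1
toolF [ -0.61  -0.98 -31.89] depth 3.32
t: 20.68
ee_pos: [0.4333, -0.2461, 0.1421]
ee_rot: [1.06, 2.335, -0.332]
force: [-13.9, 12.9, 25.7]
width: 0.18
finger_force: 63.1
toolF [  0.68  -1.96 -31.91] depth 3.33
```

The button was held at its stop for about 1.9 s. I withdraw straight and check the stylus in the grip.

```bash
python3 -m pendant '[[255,[0,0,-0.01],[0,0,0]],[255,[0,0,-0.025],[0,0,0]],[255,[0,0,-0.045],[0,0,0]],[255,[0,0,-0.075],[0,0,0]],[255,[0,0,-0.1],[0,0,0]]]'
python3 -m pendant '[[255,[0,0,0],[0,0,0]],[255,[0,0,0],[0,0,0]],[255,[0,0,0],[0,0,0]],[255,[0,0,0],[0,0,0]],[255,[0,0,0],[0,0,0]]]'
python3 - <<'E'
from h import *
s=status.observe();A=R.from_rotvec(s["ee_rot"]);tip=np.array(s["ee_pos"])+A.apply([0,0,.109])
im,d=viewer.snapshot("side");cv2.imwrite("pics/side7.png",im)
viewer.snapshot("top")
for c in("side","top"):print(c,proj(c,tip),[(np.round(e["location"],1),round(e["p"],2)) for e in viewer.landmark_of(c,"stylus_tip")[:1]],"fin",[(np.round(e["location"],1),round(e["p"],2)) for e in viewer.landmark_of(c,"fin_top")[:1]])
g=np.load("grasp.npy");Rgg=R.from_rotvec(g[3:])
# waypoints of return: (a) above & out (where the lift ended), (b) out at +8 mm, (c) in
P=g[:3]+Rgg.apply([-.07,0,-.158]);print("a",P);rel(P,Rgg)
cv2.imwrite("pics/z6.png",cv2.resize(im[180:300,140:280],None,fx=5,fy=5,interpolation=cv2.INTER_CUBIC))
E
```

```text
t: 21.3
ee_pos: [0.3947, -0.2031, 0.2242]
ee_rot: [1.062, 2.336, -0.333]
force: [0.9, 0.5, -0.7]
width: 0.18
finger_force: 58.9
t: 21.92
ee_pos: [0.3953, -0.2036, 0.2233]
ee_rot: [1.061, 2.336, -0.334]
force: [0.5, -0.7, -0.3]
width: 0.179
finger_force: 59.1
side [[167.69187854 248.55863004]] [(array([169.4, 247.5]), 0.72)] fin [(array([239.4, 247.4]), 0.55)]
top [[378.64988952 226.99188448]] [(array([379.2, 228.7]), 0.67)] fin [(array([338.1, 202.5]), 0.74)]
a [0.51077108 0.11060206 0.29533313]
t 22.225 shift [ 0.0906  0.2935 -0.1504] turn [-0.184  0.426 -0.445]
```

View pics/z6.png

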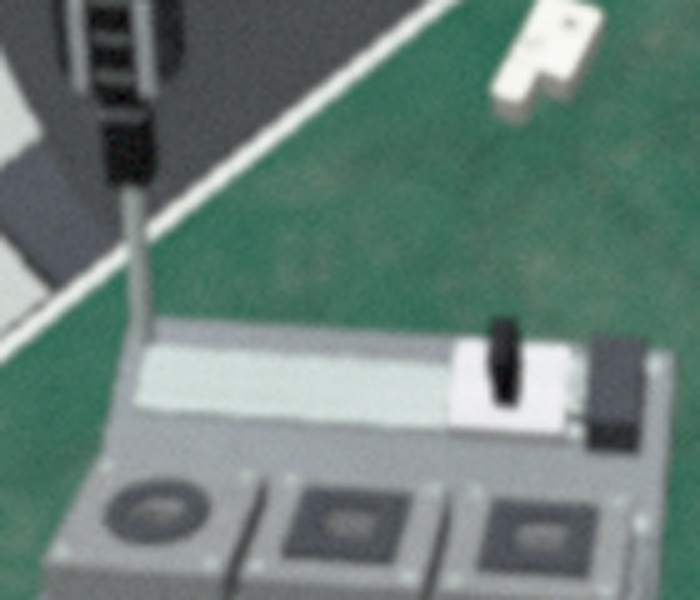

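The tip is at side (168.9,248.0) against (167.7,248.6) predicted, which is the earlier camera bias, so there was no slip. The carriage is still home. I return the stylus.

```bash
python3 -m pendant '[[255,[0.018,0.058,-0.035],[-0.184,0.426,-0.445]],[255,[0.036,0.117,-0.07],[-0.184,0.426,-0.445]],[255,[0.054,0.176,-0.1],[-0.184,0.426,-0.445]],[255,[0.072,0.235,-0.13],[-0.184,0.426,-0.445]],[255,[0.0906,0.2935,-0.1504],[-0.184,0.426,-0.445]]]'
python3 -m pendant '[[255,[0,0,0],[0,0,0]],[255,[0,0,0],[0,0,0]],[255,[0,0,0],[0,0,0]],[255,[0,0,0],[0,0,0]],[255,[0,0,0],[0,0,0]]]'
python3 - <<'E'
from h import *
g=np.load("grasp.npy");Rgg=R.from_rotvec(g[3:])
for o in([-.07,0,-.158],[-.06,0,-.008],[0,0,-.008]):rel(g[:3]+Rgg.apply(o),Rgg)
E
```

```text
t: 22.85
ee_pos: [0.4958, 0.0715, 0.2904]
ee_rot: [0.553, 2.914, -0.046]
force: [1.0, -0.9, -0.8]
width: 0.181
finger_force: 59.1
t: 23.48
ee_pos: [0.4939, 0.0698, 0.2892]
ee_rot: [0.554, 2.915, -0.047]
force: [-0.0, -0.5, -1.2]
width: 0.181
finger_force: 59.1
t 23.475 shift [-0.0018  0.0442 -0.0058] turn [ 0.     0.    -0.001]
t 23.475 shift [0.0083 0.0441 0.1442] turn [ 0.     0.    -0.001]
t 23.475 shift [0.0683 0.0441 0.1441] turn [ 0.     0.    -0.001]
```

```bash
python3 -m pendant '[[255,[0.0083,0.0441,0],[0,0,0]],[255,[0.0083,0.0441,0.04],[0,0,0]],[255,[0.0083,0.0441,0.09],[0,0,0]],[255,[0.0083,0.0441,0.1442],[0,0,0]],[255,[0.0083,0.0441,0.1442],[0,0,0]]]'
python3 -m pendant '[[255,[0,0,0],[0,0,0]],[255,[0,0,0],[0,0,0]],[255,[0,0,0],[0,0,0]],[255,[0,0,0],[0,0,0]],[255,[0,0,0],[0,0,0]]]'
python3 - <<'E'
from h import *
g=np.load("grasp.npy");Rgg=R.from_rotvec(g[3:])
for o in([-.06,0,-.008],[0,0,-.008]):rel(g[:3]+Rgg.apply(o),Rgg)
E
```

```text
t: 24.1
ee_pos: [0.524, 0.1036, 0.1425]
ee_rot: [0.555, 2.921, -0.056]
force: [0.1, -0.4, 0.5]
width: 0.178
finger_force: 58.9
t: 24.72
ee_pos: [0.5263, 0.1054, 0.146]
ee_rot: [0.552, 2.915, -0.047]
force: [-0.6, 0.4, -1.4]
width: 0.177
finger_force: 58.9
t 24.725 shift [-0.0001 -0.0007  0.0002] turn [0.    0.001 0.   ]
t 24.725 shift [ 0.0599 -0.0006  0.0001] turn [0.    0.001 0.   ]
```

```bash
python3 -m pendant '[[255,[0.015,-0.0006,0],[0,0,0]],[255,[0.03,-0.0006,0],[0,0,0]],[255,[0.045,-0.0006,0],[0,0,0]],[255,[0.06,-0.0006,0],[0,0,0]],[255,[0.06,-0.0006,0],[0,0,0]]]'
python3 - <<'E'
from h import *
g=np.load("grasp.npy");Rgg=R.from_rotvec(g[3:])
rel(g[:3],Rgg);s=status.observe();print(Rgg.inv().apply(s["force"]))
E
```

```text
t: 25.35
ee_pos: [0.47, 0.127, 0.1351]
ee_rot: [0.55, 2.916, -0.047]
force: [-0.2, 0.8, -0.9]
width: 0.177
finger_force: 59.1
t 25.35 shift [-0.0014 -0.0002  0.008 ] turn [ 0.    -0.     0.002]
[0.67346123 0.63774594 0.84039986]
```

```bash
python3 -m pendant '[[255,[0,0,0.003],[0,0,0]],[255,[0,0,0.006],[0,0,0]],[255,[0,0,0.0075],[0,0,0]],[255,[0,0,0.0075],[0,0,0]],[255,[0,0,0.0075],[0,0,0]]]'
python3 - <<'E'
from h import *
g=np.load("grasp.npy");Rgg=R.from_rotvec(g[3:])
rel(g[:3],Rgg);s=status.observe();print(Rgg.inv().apply(s["force"]))
E
```

```text
t: 25.98
ee_pos: [0.4723, 0.1256, 0.1277]
ee_rot: [0.553, 2.915, -0.048]
force: [0.5, -0.1, -0.4]
width: 0.176
finger_force: 59.1
t 25.975 shift [-0.0001  0.0003  0.0002] turn [-0.001  0.    -0.   ]
[-0.43950106  0.15291909  0.53523425]
```

```bash
cat > f2.py <<'E'
from h import *
g=np.load("grasp.npy");Rgg=R.from_rotvec(g[3:])
rel(g[:3],Rgg);s=status.observe();print(np.round(Rgg.inv().apply(s["force"]),2))
E
python3 -m pendant '[[255,[0,0,0.0005],[0,0,0]],[255,[0,0,0.001],[0,0,0]],[255,[0,0,0.001],[0,0,0]],[255,[0,0,0.001],[0,0,0]],[255,[0,0,0.001],[0,0,0]]]'; python3 f2.py
python3 -m pendant '[[255,[0,0,0.0003],[0,0,0]],[255,[0,0,0.0007],[0,0,0]],[255,[0,0,0.0007],[0,0,0]],[255,[0,0,0.0007],[0,0,0]],[255,[0,0,0.0007],[0,0,0]]]'; python3 f2.py
```

```text
t: 26.6
ee_pos: [0.4725, 0.1257, 0.1273]
ee_rot: [0.553, 2.915, -0.047]
force: [-4.0, -0.2, 10.3]
width: 0.181
finger_force: 60.7
t 26.6 shift [-0.      0.     -0.0002] turn [ 0.  0. -0.]
[  1.78  -1.66 -10.76]
t: 27.22
ee_pos: [0.4728, 0.1258, 0.1272]
ee_rot: [0.553, 2.915, -0.047]
force: [-6.9, -1.8, 18.7]
width: 0.18
finger_force: 62.0
t 27.225 shift [ 0.0002 -0.0001 -0.0003] turn [ 0.001  0.    -0.   ]
[  2.44  -4.16 -19.43]
```

It is standing on the foot. I ease off, open slowly, and withdraw along the axis.

```bash
python3 -m pendant '[[255,[0,0,-0.001],[0,0,0]],[255,[0,0,-0.0012],[0,0,0]],[205,[0,0,-0.0012],[0,0,0]],[200,[0,0,-0.0012],[0,0,0]],[195,[0,0,-0.0012],[0,0,0]]]'; python3 f2.py
python3 -m pendant '[[185,[0,0,0],[0,0,0]],[170,[0,0,0],[0,0,0]],[140,[0,0,0],[0,0,0]],[80,[0,0,0],[0,0,0]],[0,[0,0,0],[0,0,0]]]'; python3 f2.py
python3 -m pendant '[[0,[0,0,0],[0,0,0]],[0,[0,0,0],[0,0,0]],[0,[0,0,0],[0,0,0]],[0,[0,0,0],[0,0,0]],[0,[0,0,0],[0,0,0]]]'; python3 f2.py
python3 - <<'E'
from h import *
im,d=viewer.snapshot("side");cv2.imwrite("pics/side8.png",im)
cv2.imwrite("pics/z7.png",cv2.resize(im[95:205,255:365],None,fx=5,fy=5,interpolation=cv2.INTER_CUBIC))
E
```

```text
t: 27.85
ee_pos: [0.4723, 0.1257, 0.1271]
ee_rot: [0.552, 2.916, -0.048]
force: [-0.1, 0.1, 0.9]
width: 0.239
finger_force: 0.0
t 27.85 shift [-0.0002  0.0002 -0.0003] turn [-0.  0.  0.]
[-0.02  0.06 -0.94]
t: 28.48
ee_pos: [0.4723, 0.1257, 0.1273]
ee_rot: [0.553, 2.916, -0.048]
force: [0.1, -1.2, 0.2]
width: 0.858
finger_force: 0.0
t 28.475 shift [-0.0002  0.0001 -0.0002] turn [-0.  0.  0.]
[-0.56 -1.1  -0.14]
t: 29.1
ee_pos: [0.4723, 0.1257, 0.1273]
ee_rot: [0.553, 2.915, -0.048]
force: [0.2, -0.5, 0.5]
width: 1.003
finger_force: 0.0
t 29.1 shift [-0.0002  0.0002 -0.0002] turn [-0.  0.  0.]
[-0.41 -0.41 -0.42]
```

View pics/z7.png

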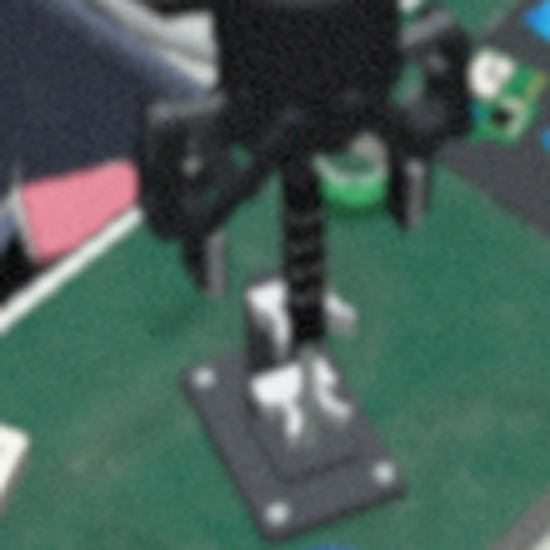

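The stylus stands in its forks with the fingers clear on both sides. I withdraw along the axis.

```bash
python3 -m pendant '[[0,[0,0,-0.03],[0,0,0]],[0,[0,0,-0.07],[0,0,0]],[0,[0,0,-0.12],[0,0,0]],[0,[0,0,-0.15],[0,0,0]],[0,[0,0,-0.15],[0,0,0]]]'
python3 -m pendant '[[0,[0.1,0,0],[0,0,0]],[0,[0.1,0,0],[0,0,0]],[0,[0.1,0,0],[0,0,0]],[0,[0.1,0,0],[0,0,0]],[0,[0.1,0,0],[0,0,0]]]'
python3 - <<'E'
from h import *
a=[]
for c in("side","top"):
    im,d=viewer.snapshot(c);b=cv2.imread(f"pics/{c}0.png")
    cv2.imwrite(f"pics/{c}9.png",im);a.append(im)
    for q in("stylus_end","stylus_tip","fin_top"):print(c,q,[(np.round(e["location"],1),round(e["p"],2)) for e in viewer.landmark_of(c,q)[:1]])
o=np.zeros((550,800,3),np.uint8)
o[:500,:400]=cv2.resize(a[0][100:200,270:350],None,fx=5,fy=5,interpolation=cv2.INTER_CUBIC)
o[:500,400:]=cv2.resize(cv2.imread("pics/side0.png")[100:200,270:350],None,fx=5,fy=5,interpolation=cv2.INTER_CUBIC)
cv2.imwrite("pics/z8.png",o)
E
```

```text
t: 29.78
ee_pos: [0.4486, 0.1362, 0.277]
ee_rot: [0.551, 2.913, -0.042]
force: [-0.4, -0.1, -0.4]
width: 1.006
finger_force: 0.0
t: 30.4
ee_pos: [0.3569, 0.1709, 0.2572]
ee_rot: [0.555, 2.915, -0.049]
force: [-0.0, 0.2, -0.2]
width: 1.004
finger_force: 0.0
side stylus_end [(array([312.1, 127.8]), 0.71)]
side stylus_tip [(array([317.2, 184.9]), 0.9)]
side fin_top [(array([240.1, 250.9]), 0.83)]
top stylus_end [(array([234.2, 222.7]), 0.7)]
top stylus_tip [(array([242.4, 213.2]), 0.67)]
top fin_top [(array([340.8, 201.9]), 0.63)]
```

View pics/z8.png

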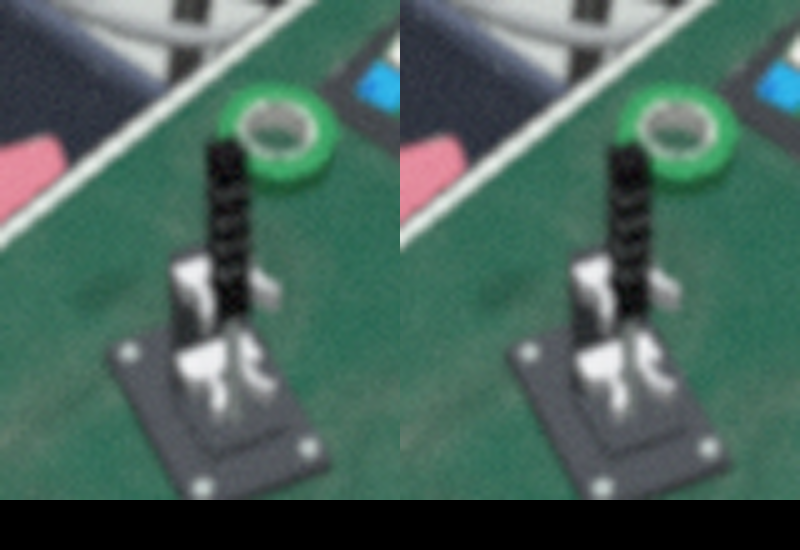

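Left is now and right is the start: the stylus stands as before, with its end at side ≈(315.4,130) in both. I hand in.

```bash
python3 -c "
from cell import finish_job
print(finish_job())"
```

```text
the job is handed in; nothing more can be done
None
```

The job is handed in at about 31 s of the 64 s: the carriage is home against the anvil, the round-collar button was held at its stop for about 1.9 s with roughly 31 N on the stylus, and the stylus is back in its rest within about 1 mm and released.

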